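# Snap the half-shut parts case closed

### The job

Two dark parts cases with orange thumb pads on their lids stand on the worktop: one has its lid thrown wide open, the other's lid stands only slightly ajar. On the slightly open one, press the orange pad at the lid's front edge (opposite its hinge) down past the spring catch until it clicks and the lid stays fully shut. Leave the wide-open case as it is, with its lid open.

Things in the scene. Friction and masses are not known exactly. Their poses are not given: they have to be found in the camera images.
- case_pad_top (a point): Top centre of the orange thumb pad on the ajar lid, midway along its front edge: pad 30 mm (front to back) x 50 wide, 4 mm proud of the lid; this point is 15 mm behind the edge, 120 mm from the hinge, 49 mm above the worktop when shut. Case fixed, 145 deep x 202 wide x 46. Axes: x front to hinge, y along the edge, z out of the lid. Pressed straight down: 1-2 N turn it, about 8 N snap it shut.
- case_lid (a joint): Hinge of that lid, rad: 0 shut, grows as it opens (to 1.92); starts at about 0.15 to 0.35. The hinge is stiff and the lid stays about where it is left. The lid's lip meets the catch at about 0.05 and has snapped past it by about 0.02.
- case_catch (a joint): Orange spring catch at the middle of that case's front, below the lid's top and just outside its edge, hinged at its foot, rad: 0 home (upright), grows as its top is pushed outward, away from the case; pushed to about 0.03 to 0.04 as the lid's lip passes under its nose, then springs back to 0 (the click).
- other_case_lid (a joint): Hinge of the lid of the other, like case (same size, orange catch and pad, fixed to the worktop 0.28 to 0.6 m to the left or right of the first), rad: 0 shut; starts wide open at about 1.7 to 1.85, its lid standing up to about 0.18 m above the worktop at the back of that case. It must stay open.

How it is judged:
By the outcome, as a careful person would: the job done as asked, in the order asked, and still so for the second after the job is handed in, with the robot touching nothing.
It also fails if it takes over 26 s, if anything falls off the work surface, if the arm or the gripper's body presses on something with over 40 N, if the wrist force passes 120 N, or if a joint passes its speed limit or range.

### The arm

A 6-joint arm with a two-finger parallel gripper is mounted at the origin on a cart in front of the work surface, level with it; the furniture and walls round the work are solid. World frame = base frame: x ahead of the robot, y to its left, z up, the work surface at z = 0. Lengths are in m, angles in rad, forces in N, time in s.
With the tool pointing down it reaches from about 0.3 to 0.875 m from the base axis. Payload 6.4 kg.
Tool frame: the origin (TCP) lies midway between the tips of the shut fingers; the grasp point (between the pads) lies 19 mm behind it; z points along the fingers, y is the line along which they close (so a half turn about z gives the same grasp; the last joint's range is limited). The gripper opens to 85 mm and grips with 20 to 120 N. Pads are 22 mm wide; open, the fingers measure 114 mm over their backs; the gripper's body (76 mm by 85 mm) begins 54 mm behind the grasp point. The pads swing forward as they close: fully open they stand 13 mm farther back than shut.
Start: joints at [1.039, 0.181, 1.607, -0, 1.354, -0.206], TCP at [0.184, 0.545, 0.231] pointing down, gripper open.
Joint ranges: [-2.99, 2.99], [-0.89, 2.07], [0.3, 2.58], [-1.14, 4.28], [0, 2.63], [-3.12, 3.12]. Speed limits (rad/s): [2.57, 2.57, 3.01, 3.14, 3.14, 3.14].

### API

Orientations are given as a unit quaternion [w, x, y, z].
In Python, from bench import robot, capture, camera_info gives the robot as it stands.
- The arm moves only by the tool arm_command, never from a script. Its argument "targets" is one flat list of numbers, 7 for each row, row after row: the shift along the tool's x, y, z in m, then the turn, a rotation vector about the tool's x, y, z in degrees, then the finger opening in m, from 0 to 0.0854. A call has exactly 8 rows; each row shifts and turns the commanded pose from where the row before left it, along the tool's axes as they then stand; what a row does not reach is not made up. A row lasts 1/12 s, in which the tool goes at most 41.7 mm and 7.16 degrees, less where a joint would pass 70% of its speed; a pose out of reach is approached as far as the arm can. A call is refused whole if a number of a shift passes 0.0417 or a number of a turn 7.16, either way. A call with a gripper value outside its range is refused whole. The fingers move at their own pace and stop on an object; "force" is the grip in N (left out, the last holds). Time passes only in rows, so rows that do not move let the fingers close, or fill a call up. It gives the time, the measured TCP pose, the force, the opening and the grip force at its end, in the units of the state.
- robot.get_state(): the state, without advancing time (a new reading comes with each control period).
- capture(name): name is "scene" or "top" or "wrist"; returns the picture (400x640x3 uint8, red, green, blue); there is no depth.
- camera_info(name): a dict with "fx", "fy", "cx", "cy" (pixels), "distortion" ([k1, k2, p1, p2, k3] as OpenCV has them; the pictures are not rectified), "rvec" (rotation vector, rad) and "tvec" (3), from world to camera coordinates, as OpenCV has them. Camera axes: x right, y down, z forward; pixel columns grow to the right and rows downward; lengths in m; the calibration is good to about 2 mm. A picture is of the moment at which its call begins: read the wrist's pose just before it. camera_info takes no time and is no camera call; for the wrist camera it gives the pose at the moment of the call.
- robot.finish_job(): hands the job in; it is judged then, once.
The state is a dict: "t": time; "joints": joint angles; "qd": joint speeds; "tau": joint torques, N m; "position": TCP position; "tcp_rot": TCP orientation; "contact_force": force on the tool from outside, world axes, zero at the start; "moment": the same for the moment, N m; "finger_gap": finger opening in m; "finger_force": force on a finger pad.
Only numpy, scipy, OpenCV 4.12 (cv2) and the standard library are available. Lean on these libraries where they do the work, as an engineer would, in place of code of your own. Each camera call takes 0.05 s, during which the arm holds its last target. There are 200 camera calls.

## Working session

There is one attempt and no reset: what is moved stays moved. The work goes in short steps, Python scripts to look and compute and a tool call to move; the robot and the scene stay as the last step left them, time stands still between calls to the robot, and variables do not carry over. Pictures are saved under pics/ and viewed, at most 10 in all, crops included, and the job is handed in when it is done.

Besides the shell and the picture viewer there is one more tool, called after "Call:" as name(argument=value, ...) on one line, values as JSON. arm_command: Moves the arm, as the interface text tells. Its arguments: {"type":"object","properties":{"targets":{"type":"array","items":{"type":"number"}},"force":{"type":"number"}},"required":["targets"]}

```bash
mkdir -p pics
cat > h.py <<'E'
import numpy as np, cv2
from bench import robot, capture, camera_info
def ray(ci,uv):
    K=np.array([[ci['fx'],0,ci['cx']],[0,ci['fy'],ci['cy']],[0,0,1.]])
    p=cv2.undistortPoints(np.array([[uv]],float),K,np.array(ci['distortion'],float))[0,0]
    R=cv2.Rodrigues(np.array(ci['rvec'],float))[0]
    return -R.T@np.array(ci['tvec'],float), R.T@np.array([p[0],p[1],1.])
def onz(ci,uv,z):
    c,d=ray(ci,uv); return c+d*(z-c[2])/d[2]
def blobs(im):
    hsv=cv2.cvtColor(im,cv2.COLOR_RGB2HSV)
    m=cv2.inRange(hsv,(5,140,90),(22,255,255))
    n,l,s,c=cv2.connectedComponentsWithStats(m)
    return [(s[i],c[i],cv2.boxPoints(cv2.minAreaRect(np.argwhere(l==i)[:,::-1].astype(np.float32)))) for i in range(1,n) if s[i][4]>15]
E
python3 - <<'E'
from h import *
ims=[]
for n in ("scene","top"):
    im=capture(n);ci=camera_info(n);ims.append(im)
    cv2.imwrite(f'pics/{n}.png',im[:,:,::-1])
    print(n,ray(ci,(320,200))[0].round(3))
    for s,c,b in blobs(im): print(s,c.round(1),b.round(0).tolist(),onz(ci,c,.06).round(3))
cv2.imwrite('pics/both.png',cv2.resize(np.vstack(ims)[:,:,::-1],(480,600),interpolation=cv2.INTER_AREA))
print(robot.get_state())
E
```

```text
scene [ 0.11  -0.453  0.653]
[295 122  13  10  49] [300.2 126.6] [[294.0, 124.0], [297.0, 121.0], [307.0, 131.0], [304.0, 134.0]] [0.753 0.241 0.06 ]
[236 186   7  17  57] [238.9 192.5] [[236.0, 186.0], [241.0, 185.0], [244.0, 202.0], [238.0, 202.0]] [0.447 0.137 0.06 ]
[632 227   8  23  92] [636.5 237.1] [[632.0, 227.0], [639.0, 227.0], [639.0, 249.0], [632.0, 249.0]] [ 0.949 -0.595  0.06 ]
[394 257  30  25 383] [407.2 269.2] [[391.0, 269.0], [399.0, 255.0], [423.0, 271.0], [414.0, 285.0]] [ 0.538 -0.281  0.06 ]
[628 274   9   6  17] [632.6 276.9] [[627.0, 276.0], [628.0, 274.0], [636.0, 278.0], [635.0, 280.0]] [ 0.826 -0.612  0.06 ]
[389 281  17  20 184] [396.5 290. ] [[386.0, 290.0], [393.0, 280.0], [408.0, 290.0], [401.0, 300.0]] [ 0.485 -0.293  0.06 ]
[275 283  16  19  95] [282.9 293.3] [[275.0, 297.0], [289.0, 282.0], [296.0, 289.0], [281.0, 303.0]] [ 0.334 -0.146  0.06 ]
top [ 0.385 -0.028  1.088]
[563  63  38  26 601] [581.5  76.2] [[563.0, 63.0], [600.0, 63.0], [600.0, 88.0], [563.0, 88.0]] [ 0.877 -0.665  0.06 ]
[255 157  21   9 101] [264.4 160.9] [[254.0, 161.0], [255.0, 1
[... 559 characters left out ...]
.1, 'joints': array([ 1.03868633e+00,  1.81490586e-01,  1.60791113e+00, -9.77865419e-07,
        1.35381089e+00, -2.06287511e-01]), 'qd': array([-2.41578159e-04, -1.89591357e-03, -4.79766249e-03, -9.99628705e-05,
       -4.41259339e-04,  4.28515495e-04]), 'tau': array([ 1.01374950e-03, -4.45874083e+01, -3.52236307e+01, -7.98774363e-05,
        4.18143682e-03, -4.23049892e-05]), 'position': array([0.18376673, 0.54431273, 0.23045934]), 'tcp_rot': array([-2.91850088e-04,  1.62191429e-01,  9.86758980e-01, -7.55571157e-04]), 'contact_force': array([0.32228313, 0.36953961, 0.18807837]), 'moment': array([-0.03045186,  0.00464291, -0.02012847]), 'finger_force': 0.0, 'finger_gap': 0.0855326853631047}
```

View pics/both.png

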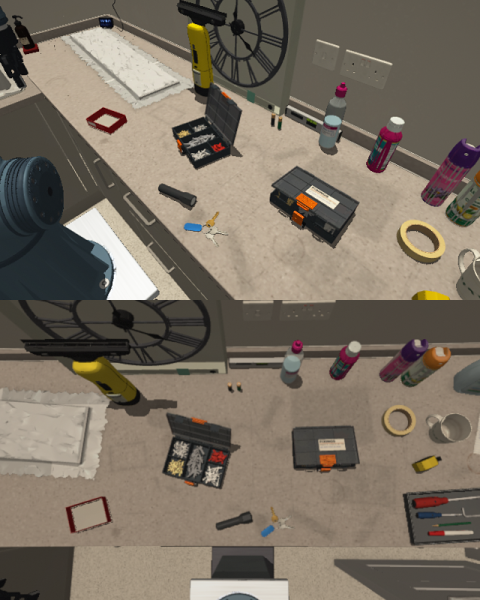

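The slightly ajar case is the right-hand one: its pad is at about (437,213) in top and (407,269) in scene, with the catch just in front of it. The wide-open case is near the middle of the picture, with its lid standing at the back.

Run:
```python
from h import *
A,B=camera_info("scene"),camera_info("top")
def tri(a,b):
    c1,d1=ray(A,a);c2,d2=ray(B,b)
    t=np.linalg.lstsq(np.c_[d1,-d2],c2-c1,rcond=None)[0]
    p,q=c1+t[0]*d1,c2+t[1]*d2
    return ((p+q)/2).round(4),(np.linalg.norm(p-q)).round(4)
print('pad',tri((407.2,269.2),(436.7,213.2)));print('catch',tri((396.5,290),(433.5,225.3)))
from scipy.spatial.transform import Rotation as Rn
s=robot.get_state();w,x,y,z=s['tcp_rot'];R=Rn.from_quat([x,y,z,w]).as_matrix()
p=tri((407.2,269.2),(436.7,213.2))[0]
print(R.round(3)); print('shift tool',R.T@(np.r_[p[:2],.2]-s['position']))
S=cv2.imread('pics/scene.png')[230:330,340:490];T=cv2.imread('pics/top.png')[160:260,370:520]
cv2.imwrite('pics/crop.png',cv2.resize(np.vstack([S,T]),None,fx=3,fy=3,interpolation=cv2.INTER_CUBIC))
```

```text
pad (array([ 0.5285, -0.2858,  0.0748]), np.float64(0.0016))
catch (array([ 0.5036, -0.2868,  0.0328]), np.float64(0.0032))
[[-0.947  0.32  -0.001]
 [ 0.32   0.947 -0.001]
 [ 0.    -0.002 -1.   ]]
shift tool [-0.59231539 -0.67604476  0.03133547]
```

View pics/crop.png

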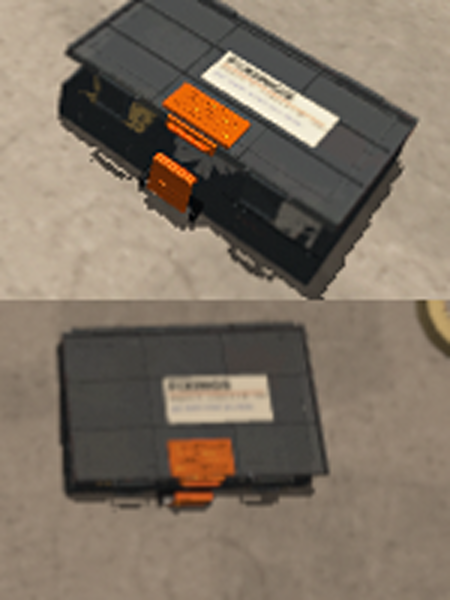

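The crop confirms it: the pad is at the front edge and slightly raised, and the catch sits below and in front of it. The front faces the robot. I'm moving over it with the fingers shut.

Call:
arm_command(targets=[-0.012,-0.014,0,0,0,0,0,-0.024,-0.028,0,0,0,0,0,-0.024,-0.028,0,0,0,0,0,-0.024,-0.028,0,0,0,0,0,-0.024,-0.028,0,0,0,0,0,-0.024,-0.028,0,0,0,0,0,-0.024,-0.028,0,0,0,0,0,-0.024,-0.028,0,0,0,0,0])

```text
t: 0.77
position: [0.2873, 0.2866, 0.231]
tcp_rot: [-0.0, 0.162, 0.987, -0.0]
contact_force: [1.0, -0.1, -0.2]
finger_gap: 0.0004
finger_force: 0.0
```

Call:
arm_command(targets=[-0.024,-0.028,0,0,0,0,0,-0.024,-0.028,0,0,0,0,0,-0.024,-0.028,0,0,0,0,0,-0.024,-0.028,0,0,0,0,0,-0.024,-0.028,0,0,0,0,0,-0.024,-0.028,0,0,0,0,0,-0.024,-0.028,0,0,0,0,0,-0.024,-0.028,0,0,0,0,0])

```text
t: 1.43
position: [0.3976, 0.0127, 0.2312]
tcp_rot: [0.0, 0.162, 0.987, 0.0]
contact_force: [2.2, 0.6, -0.0]
finger_gap: 0.0003
finger_force: 0.0
```

Call:
arm_command(targets=[-0.024,-0.028,0,0,0,0,0,-0.024,-0.028,0,0,0,0,0,-0.024,-0.028,0,0,0,0,0,-0.024,-0.028,0,0,0,0,0,-0.024,-0.028,0,0,0,0,0,-0.024,-0.028,0,0,0,0,0,-0.024,-0.026,0.01,0,0,0,0,-0.012,-0.012,0.01,0,0,0,0])

```text
t: 2.1
position: [0.5032, -0.2424, 0.2112]
tcp_rot: [0.001, 0.163, 0.987, -0.001]
contact_force: [-0.4, -0.1, -0.2]
finger_gap: -0.0001
finger_force: 0.0
```

Run:
```python
from h import *
ci=camera_info("wrist");im=capture("wrist");s=robot.get_state()
print(s['position'].round(4),s['joints'].round(3))
cv2.imwrite('pics/w1.png',im[:,:,::-1])
for st,c,b in blobs(im): print(st,c.round(1),b.round(0).tolist(),onz(ci,c,.075).round(3),[onz(ci,q,.075)[:2].round(3).tolist() for q in b])
```

```text
[ 0.5026 -0.2428  0.2084] [-6.620e-01  1.660e-01  1.672e+00 -1.000e-03  1.305e+00 -1.903e+00]
[259 185  32  24 368] [275.3 197.3] [[256.0, 196.0], [290.0, 184.0], [294.0, 198.0], [261.0, 209.0]] [ 0.498 -0.279  0.075] [[0.491, -0.293], [0.492, -0.264], [0.503, -0.264], [0.503, -0.294]]
[ 249  210   66   52 2096] [280.5 235.2] [[245.0, 225.0], [300.0, 204.0], [315.0, 243.0], [259.0, 264.0]] [ 0.53  -0.286  0.075] [[0.512, -0.312], [0.51, -0.261], [0.547, -0.261], [0.549, -0.313]]
[  0 276  38  40 512] [ 13.4 295. ] [[-14.0, 293.0], [24.0, 269.0], [38.0, 291.0], [0.0, 315.0]] [ 0.507 -0.532  0.075] [[0.497, -0.555], [0.488, -0.51], [0.511, -0.509], [0.521, -0.555]]
```

View pics/w1.png

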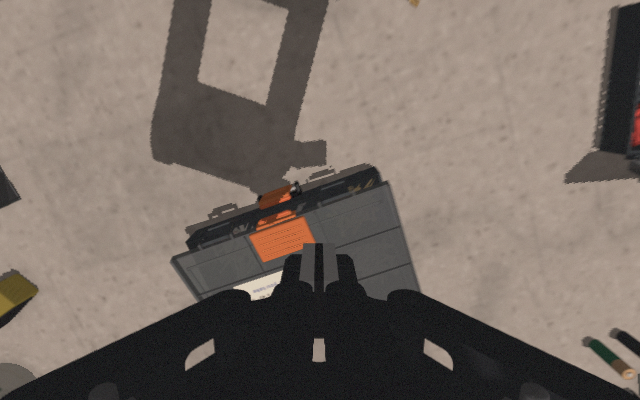

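The wrist view shows the pad's top face centred near pixel (283,240), which is about (0.532, -0.287), with the catch in front at (275,197).

Call:
arm_command(targets=[-0.014,-0.011,0.01,0,0,0,0,-0.014,-0.011,0.02,0,0,0,0,-0.014,-0.0105,0.025,0,0,0,0,0,0,0.025,0,0,0,0,0,0,0.02,0,0,0,0,0,0,0.01,0,0,0,0,0,0,0,0,0,0,0,0,0,0,0,0,0,0])

```text
t: 2.82
position: [0.5314, -0.2821, 0.1013]
tcp_rot: [-0.0, 0.162, 0.987, 0.0]
contact_force: [0.4, -0.5, 0.4]
finger_gap: -0.0003
finger_force: 0.0
```

Run:
```python
from h import *
im=capture("scene");s=robot.get_state();print(s['position'].round(4),s['contact_force'].round(2))
cv2.imwrite('pics/s2.png',cv2.resize(im[200:330,320:500,::-1],None,fx=4,fy=4,interpolation=cv2.INTER_CUBIC))
```

```text
[ 0.5321 -0.2826  0.1024] [0.5  0.49 0.82]
```

View pics/s2.png

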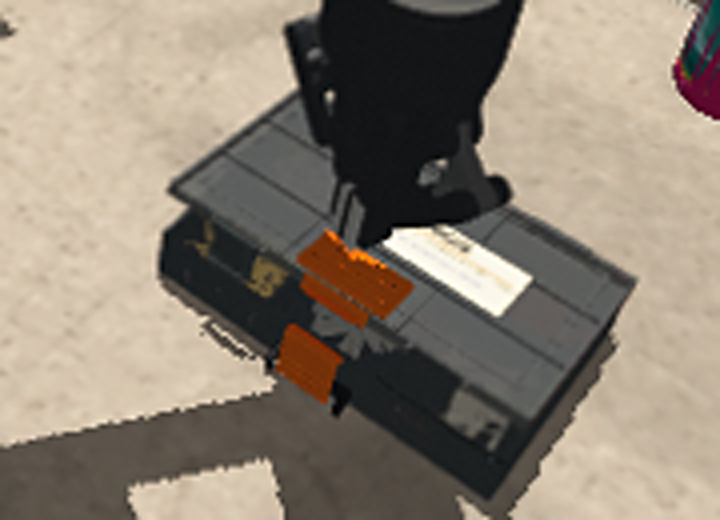

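The fingertips are just above the pad. I'm pressing down slowly.

Call:
arm_command(targets=[0,-0.002,0.006,0,0,0,0,0,-0.002,0.006,0,0,0,0,0,0,0.006,0,0,0,0,0,0,0.005,0,0,0,0,0,0,0.005,0,0,0,0,0,0,0.005,0,0,0,0,0,0,0.005,0,0,0,0,0,0,0.005,0,0,0,0])

```text
t: 3.53
position: [0.5302, -0.2862, 0.0578]
tcp_rot: [-0.0, 0.162, 0.987, 0.0]
contact_force: [-0.5, -0.3, 0.7]
finger_gap: 0.0003
finger_force: 0.3
```

Call:
arm_command(targets=[0,0,0.002,0,0,0,0,0,0,0.002,0,0,0,0,0,0,0.001,0,0,0,0,0,0,0.001,0,0,0,0,0,0,0.001,0,0,0,0,0,0,0.001,0,0,0,0,0,0,0.0,0,0,0,0,0,0,0,0,0,0,0])

```text
t: 4.2
position: [0.5304, -0.2862, 0.0501]
tcp_rot: [0.0, 0.162, 0.987, 0.0]
contact_force: [0.2, 0.3, 0.7]
finger_gap: -0.0
finger_force: 0.0
```

Call:
arm_command(targets=[0,0,0.001,0,0,0,0,0,0,0.001,0,0,0,0,0,0,0.0005,0,0,0,0,0,0,0.0005,0,0,0,0,0,0,0,0,0,0,0,0,0,0,0,0,0,0,0,0,0,0,0,0,0,0,0,0,0,0,0,0])

```text
t: 4.87
position: [0.5305, -0.2864, 0.0488]
tcp_rot: [0.0, 0.162, 0.987, -0.0]
contact_force: [-4.8, 2.6, 11.4]
finger_gap: -0.0002
finger_force: 5.9
```

Run:
```python
from h import *
im=capture("scene");s=robot.get_state();print(s['position'].round(4),s['contact_force'].round(2))
cv2.imwrite('pics/s3.png',cv2.resize(im[200:330,320:500,::-1],None,fx=4,fy=4,interpolation=cv2.INTER_CUBIC))
```

```text
[ 0.5305 -0.2864  0.0488] [-4.5   2.15 11.27]
```

View pics/s3.png

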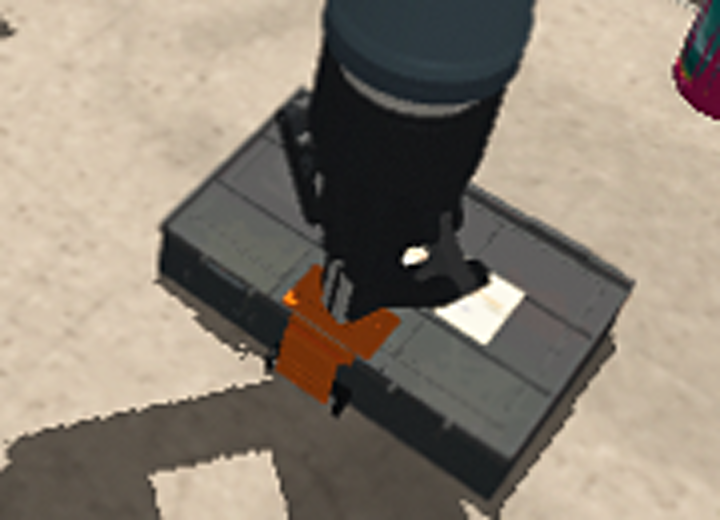

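The lid looks flush with the case. I'll press a little harder to be sure it's past the catch.

Call:
arm_command(targets=[0,0,0.0005,0,0,0,0,0,0,0.0005,0,0,0,0,0,0,0.0005,0,0,0,0,0,0,0,0,0,0,0,0,0,0,0,0,0,0,0,0,0,0,0,0,0,0,0,0,0,0,0,0,0,0,0,0,0,0,0])

```text
t: 5.58
position: [0.5305, -0.2865, 0.0485]
tcp_rot: [0.0, 0.162, 0.987, -0.0]
contact_force: [-8.4, 5.4, 21.0]
finger_gap: -0.0001
finger_force: 10.5
```

It's bottomed out: 21 N moved it only 0.3 mm more. Retreating.

Call:
arm_command(targets=[0,0,-0.003,0,0,0,0,0,0,-0.01,0,0,0,0,0,0,-0.02,0,0,0,0,0,0,-0.03,0,0,0,0,0,0,-0.035,0,0,0,0,0,0,-0.035,0,0,0,0,0,0,-0.02,0,0,0,0,0,0,0,0,0,0,0])

```text
t: 6.25
position: [0.533, -0.2884, 0.2056]
tcp_rot: [0.005, 0.162, 0.987, -0.003]
contact_force: [0.5, -0.7, 0.7]
finger_gap: 0.0004
finger_force: 0.0
```

Run:
```python
from h import *
im=capture("scene");s=robot.get_state();print(s['position'].round(4),s['contact_force'].round(2))
cv2.imwrite('pics/s4.png',cv2.resize(im[80:330,200:500,::-1],None,fx=2.3,fy=2.3,interpolation=cv2.INTER_CUBIC))
```

```text
[ 0.5318 -0.2875  0.2024] [-0.45 -0.38 -0.08]
```

View pics/s4.png

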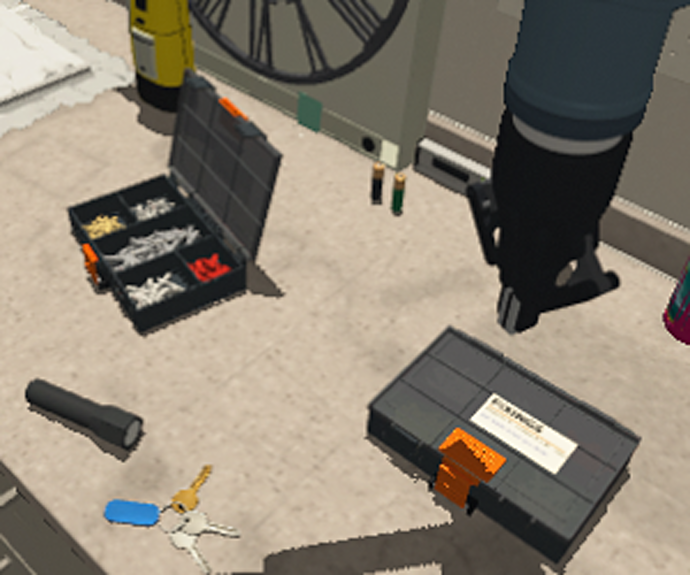

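The lid is flush and held under the catch at about (460,470), the other case is still open, and the arm is clear.

```bash
python3 -c "
from bench import robot
print(robot.finish_job())"
```

```text
the job is handed in; nothing more can be done
None
```

I pressed the ajar case's lid shut and it stayed flush under its catch after the arm backed off; the other case is still wide open, and the job was handed in at about 6.3 s.

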